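# Send a used instrument case down the return chute

### The job

Send the used instrument case down the return chute without lifting it: first slide it sideways along the ledge until it bears squarely and firmly against the strip of the side fence, then push it forward past the spring gate so that it drops off the lip and comes to rest flat, lid up, at the foot of the chute. Push gently, never with more than 25 N, and leave the little pot and the jar on the ledge where they stand.

Things in the scene. Friction and masses are not known exactly. Their poses are not given: they have to be found in the camera images.
- case: used instrument case: closed flat steel box, 90 mm along its x, 110 mm along its y, 24 mm high, too wide to grip, 0.25 to 0.5 kg. Origin: centre of its underside, z up. Starts lid up on the ledge, right of the mouth (station -y), its x within 0.35 rad of station x. Sliding it takes 1 to 5 N at the tool, unsteadily (friction on the ledge 0.24 to 0.36).
- station: return station, fixed: steel ledge with a chute beyond it. Origin on the desk under the lip, midway across the mouth; x forward over the lip and down the chute, away from the robot; y to the fence side. Flat ledge top 110 mm up, x -190..0 mm, y -300..+170 mm. A rigid upstand 25 mm high, 8 mm thick (x -8..0), closes the lip except at the mouth.
- mouth (a point): middle of the lip across the mouth, at ledge height: station (0, 0, 110) mm, axes as the station. The mouth is open from y -72.5 to +72.5 mm; the 110 mm case passes it cleanly when square and seated against the fence's strip (with the strip far out only 3 mm remain on the right).
- fence: side fence: steel bar along station x, 190 mm long, 25 mm high, on the ledge; origin at the lip end of its inner face, station (0, 72.5, 110) mm, axes as the station. On this face sits a straight parallel strip, clamped so that its outer face is 4 to 32 mm from the fence's (not measured): the case seats on it; find it by feel. 10 to 14 N on the tool for half a second seats the case.
- gate (a joint): spring gate: flap 126 mm wide standing 15 mm above the ledge just beyond the lip, across the mouth, hinged along y 20 mm below the ledge top. 0 = upright (shut), grows in rad as it folds forward and down; about 1 lets the case pass. About 2 N more than sliding alone folds it; it springs upright by itself when the case has gone.
- chute_floor (a point): centre of the level floor at the chute's foot, station (145, 0, 6) mm, where the case comes to rest. The slick plastic chute falls at 45 degrees from under the lip to this floor, which ends at an end plate at x = 205 mm; cheeks at y = +-74.5 mm, tops 90 mm above the desk.
- pot: little open steel pot, 44 mm across, 35 mm high, on the ledge at its far right (station y about -265 mm); origin centre of its underside. Leave it.
- jar: small capped glass jar, 40 mm across, 42 mm high, on the ledge on the left side of the fence, away from the mouth; origin centre of its underside. Leave it.
Not all that is in view belongs to the job. Leave any pink, turquoise or yellow look-alike of the case alone.

How it is judged:
By the outcome, as a careful person would: the job done as asked, in the order asked, and still so for the second after the job is handed in, with the robot touching nothing.
It also fails if it takes over 72 s, if anything falls off the work surface, if the arm or the gripper's body presses on something with over 40 N, if the wrist force passes 120 N, or if a joint passes its speed limit or range.

### The arm

A 6-joint arm with a two-finger parallel gripper is mounted at the origin on the work surface. World frame = base frame: x ahead of the robot, y to its left, z up, the work surface at z = 0. Lengths are in mm, angles in rad, forces in N, time in s.
With the tool pointing down it reaches from about 275 to 1000 mm from the base axis. Payload 8.4 kg.
Tool frame: the origin (TCP) lies at the very end of the fingers, on their centre line; the grasp point (between the pads) lies 19 mm behind it; y points along the fingers, x is the direction in which the jaws open and shut, and the axes are right-handed (so a half turn about y gives the same grasp; the last joint's range is limited). The gripper opens to 85 mm and grips with 20 to 120 N. Pads are 22 mm wide; open, the fingers measure 114 mm over their backs; the gripper's body (76 mm by 85 mm) begins 54 mm behind the grasp point. The pads swing forward as they close: fully open they stand 13 mm farther back than shut.
Start: joints at [1.217, 0.353, 1.633, -0, 1.155, -0.002], TCP at [215.366, 586.724, 231.281] pointing down, gripper open.
Joint ranges: [-2.63, 2.63], [-0.92, 2.1], [0.06, 2.66], [-1.3, 4.44], [0, 2.69], [-3.02, 3.02]. Speed limits (rad/s): [2.22, 2.22, 2.79, 3.14, 3.14, 3.14].

### API

Orientations are given as [roll, pitch, yaw] about the fixed x, y, z axes, in that order (R = Rz(yaw) Ry(pitch) Rx(roll)).
In Python, from rig import r gives the robot as it stands.
- The arm moves only by the tool servo_tool, never from a script. Its argument "motion" is a list of rows, each a list of 7 numbers: the opening, from -1 (shut) to 1 (fully open), then the shift along the tool's x, y, z in m, then the turn, a rotation vector about the tool's x, y, z in units of 10 degrees (1.0 is 10 degrees). A call has 1 to 12 rows; each row is the pose to reach, as a shift and turn from the pose commanded when the call began, along the tool's axes at that moment; what a row does not reach only later rows make up. A row lasts 1/8 s, in which the tool goes at most 62.5 mm and 10.7 degrees, less where a joint would pass 70% of its speed; a pose out of reach is approached as far as the arm can. A call with a gripper value outside its range is refused whole. The fingers move at their own pace and stop on an object; "grip_force" is the grip in N (left out, the last holds). Time passes only in rows, so rows that repeat a pose let the fingers close. It gives the time, the measured TCP pose, the force and the opening at its end, in the units of the state.
- r.sense(): the state, without advancing time (a new reading comes with each control period).
- r.grab_frame(name): name is "scene" or "top" or "wrist"; returns the picture (420x560x3 uint8, red, green, blue); there is no depth.
- r.calibration(name): a dict with "fx", "fy", "cx", "cy" (pixels), "R" (3x3) and "t" (3): a world point X has camera coordinates R X + t; the wrist camera has in their place "mount" (4x4, takes a point from camera to tool coordinates, whose origin is the TCP and whose axes are the tool frame's). Camera axes: x right, y down, z forward; pixel columns grow to the right and rows downward; lengths in mm; the calibration is good to about 2 mm. A picture is of the moment at which its call begins: read the wrist's pose just before it. calibration takes no time and is no camera call.
- r.sign_off(): hands the job in, once; it reports no verdict.
The state is a dict: "clock": time; "qpos": joint angles; "qvel": joint speeds; "joint_efforts": joint torques, N m; "eef_pos": TCP position; "tcp_rot": TCP orientation; "contact_force": force on the tool from outside, world axes, zero at the start; "wrist_torque": the same for the moment, N m; "opening": opening from 0.0 (shut) to 1.0 (fully open).
Only numpy, scipy, OpenCV 4.12 (cv2) and the standard library are available. Lean on these libraries where they do the work, as an engineer would, in place of code of your own. Each camera call takes 0.05 s, during which the arm holds its last target. There are 200 camera calls.

## Working session

There is one attempt and no reset: what is moved stays moved. The work goes in short steps, Python scripts to look and compute and a tool call to move; the robot and the scene stay as the last step left them, time stands still between calls to the robot, and variables do not carry over. Pictures are saved under pics/ and viewed, on a budget of 10 in all, crops included, one or two more only if the job needs it, and the job is handed in when it is done.

Besides the shell and the picture viewer there is one more tool, called after "Request:" as name(argument=value, ...) on one line, values as JSON. servo_tool: Moves the arm, as the interface text tells. Its arguments: {"type":"object","properties":{"motion":{"type":"array","items":{"type":"array","items":{"type":"number"}}},"grip_force":{"type":"number"}},"required":["motion"]}

```bash
mkdir -p pics
python3 - <<'E'
from rig import r
import cv2,numpy as np
s=r.sense();print(s)
for n in("scene","top"):
    im=r.grab_frame(n);cv2.imwrite(f"pics/{n}0.png",im[:,:,::-1]);print(n,r.calibration(n))
print(r.calibration("wrist"))
E
```

```text
{'clock': 0.0, 'qpos': array([ 1.21663416e+00,  3.53694173e-01,  1.63412388e+00, -1.51588244e-05,
        1.15522111e+00, -2.37896991e-03]), 'qvel': array([-0.00056503, -0.0008009 , -0.00111178, -0.00025759,  0.00115143,
       -0.00083436]), 'joint_efforts': array([ 6.13061839e-04, -6.05238247e+01, -3.42083824e+01, -8.59062402e-05,
        9.39871272e-03,  1.46935776e-06]), 'eef_pos': array([215.18329115, 586.27730988, 230.53733595]), 'tcp_rot': array([-1.57080675e+00,  1.44653711e-03,  1.21901925e+00]), 'contact_force': array([-0.63446877,  0.07860378,  0.39331271]), 'wrist_torque': array([-0.02109247, -0.01602361, -0.01703823]), 'opening': 0.9993530499987575}
scene {'fx': 434.28715413204026, 'fy': 434.28715413204026, 'cx': 283.08121656277336, 'cy': 198.57686701453395, 'R': array([[-7.92336206e-01,  6.10084695e-01,  2.87501588e-05],
       [ 5.08257562e-01,  6.60116167e-01, -5.53101163e-01],
       [-3.37457533e-01, -4.38227465e-01, -8.33114100e-01]]), 't': array([ 502.26793276, -196.31407486, 1370.15130428])}
top {'fx': 485.7196399849845, 'fy': 485.7196399849845, 'cx': 283.3549769567266, 'cy': 211.43241069250652, 'R': array([[-0.01133927, -0.99991712,  0.0060969 ],
       [-0.98603518,  0.01016829, -0.16622643],
       [ 0.16615066, -0.00789664, -0.98606876]]), 't': array([ -59.96297309,  568.67549008, 1047.44880992])}
{'fx': 295.9483588939877, 'fy': 295.9483588939877, 'cx': 281.56960690217363, 'cy': 209.12902653492392, 'mount': array([[ 9.99999832e-01,  3.00795614e-05, -5.78922821e-04,
         1.64944283e-01],
       [ 5.58524768e-04, -3.17462413e-01,  9.48270692e-01,
        -1.43115714e+02],
       [-1.55262669e-04, -9.48270856e-01, -3.17462376e-01,
         8.10056789e+01],
       [ 0.00000000e+00,  0.00000000e+00,  0.00000000e+00,
         1.00000000e+00]])}
```

View pics/top0.png

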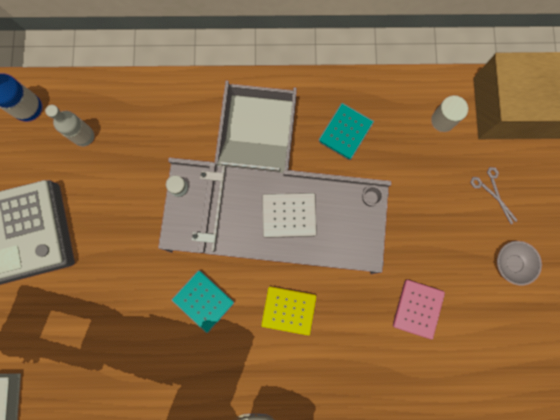

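View pics/scene0.png

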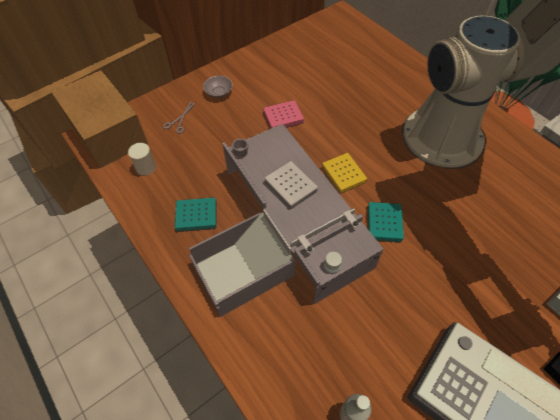

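The top view shows the white perforated box on the ledge at (289,215). The look-alikes are off the ledge: turquoise (346,131) and (203,300), yellow (289,310) and pink (419,309). The white box fits the description because it is steel and sits on the ledge right of the mouth. The pot is at (371,197) and the jar at (177,186). I'll confirm with one enlarged crop.

Run:
```python
import cv2
im=cv2.imread("pics/top0.png")[80:280,150:400]
cv2.imwrite("pics/c1.png",cv2.resize(im,None,fx=3,fy=3,interpolation=cv2.INTER_CUBIC))
```

```text
(no output)
```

View pics/c1.png

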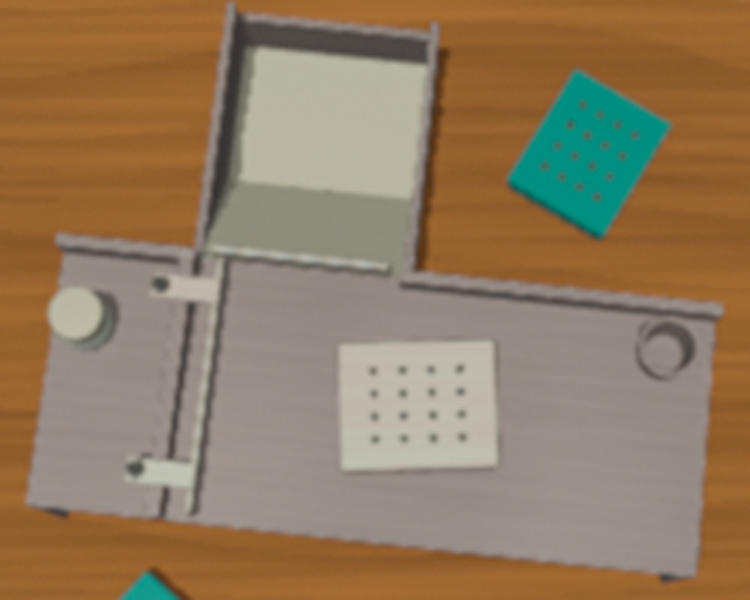

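The crop confirms the white case, with lid corners near (340,344), (496,341), (498,466) and (341,470) in crop pixels. Next I'll fit the poses.

```bash
cat > h.py <<'E'
import numpy as np
from rig import r
from scipy.optimize import least_squares
def proj(n,X):
    c=r.calibration(n);p=np.atleast_2d(X)@c["R"].T+c["t"]
    return np.c_[c["fx"]*p[:,0]/p[:,2]+c["cx"],c["fy"]*p[:,1]/p[:,2]+c["cy"]]
def pose(p,M):
    a=p[2];R=np.array([[np.cos(a),-np.sin(a),0],[np.sin(a),np.cos(a),0],[0,0,1]])
    return np.atleast_2d(M)@R.T+[p[0],p[1],0]
def fit(M,px,p0,n="top"):
    s=least_squares(lambda p:(proj(n,pose(p,M))-px).ravel(),p0,loss="soft_l1",x_scale=[100,100,1]);return s.x,s.fun.reshape(-1,2)
def crop(p,x0=150,y0=80,s=3): return (np.array(p)+.5)/s-.5+[x0,y0]
E
python3 - <<'E'
from h import *
M=np.array([[-190,-300,110],[-190,170,110],[0,-300,135],[0,170,135],[205,74.5,90],[205,-74.5,90]],float)
px=crop([[695,577],[27,505],[722,306],[58,236],[231,6],[436,26]])
p,f=fit(M,px,[400,-50,0]);print("station",p.round(3),f.round(1).tolist())
Mc=np.array([[45,55,134],[45,-55,134],[-45,-55,134],[-45,55,134]],float)
c,f=fit(Mc,crop([[340,344],[496,341],[498,466],[341,470]]),[380,-80,0]);print("case",c.round(3),f.round(1).tolist())
inv=lambda q:pose([0,0,-p[2]],[[q[0]-p[0],q[1]-p[1],0]])[0]
print("case in station",inv(c).round(1),c[2]-p[2])
# strip outer face top edge, unknown height ~ 135: ray->plane
def back(uv,z):
    s=least_squares(lambda q:(proj("top",[[q[0],q[1],z]])-uv).ravel(),[400,0]);return s.x
for uv in([225,258],[197,512],[402,278],[390,268],[210,262],[665,350],[78,312]):
    for z in (110,125,135): print(uv,z,inv(back(crop(uv),z))[:2].round(1),end=' ')
    print()
E
```

```text
station [ 6.49778e+02  6.39400e+00 -1.18000e-01] [[0.5, 0.7], [-0.5, 0.7], [0.5, -0.1], [-0.4, -0.2], [1.3, -0.7], [-1.6, -0.6]]
case [ 5.46706e+02 -7.76350e+01  7.00000e-03] [[-0.5, -0.6], [0.2, -0.4], [0.8, 0.7], [-0.4, 0.3]]
case in station [-92.5 -95.5   0. ] 0.12420805796752794
[225, 258] 110 [ 2.8 54.2] [225, 258] 125 [-1. 52.] [225, 258] 135 [-3.5 50.5] 
[197, 512] 110 [-180.6   50.6] [197, 512] 125 [-181.7   48.4] [197, 512] 135 [-182.4   47. ] 
[402, 278] 110 [  1.8 -74. ] [402, 278] 125 [ -2.  -74.3] [402, 278] 135 [ -4.5 -74.5] 
[390, 268] 110 [  8.2 -64.6] [390, 268] 125 [  4.4 -65. ] [390, 268] 135 [  1.8 -65.3] 
[210, 262] 110 [-1.3 64.5] [210, 262] 125 [-5.  62.2] [210, 262] 135 [-7.5 60.6] 
[665, 350] 110 [ -30.5 -265.9] [665, 350] 125 [ -33.8 -263.4] [665, 350] 135 [ -36.  -261.7] 
[78, 312] 110 [-47.9 153.5] [78, 312] 125 [-50.9 149.8] [78, 312] 135 [-53.  147.4]
```

```bash
cat >> h.py <<'E'
S=np.array([649.778,6.394,-0.118])
from scipy.spatial.transform import Rotation as Ro
def st2w(x,y,z): return pose(S,[[x,y,z]])[0]
def w2st(q): return pose([0,0,-S[2]],[[q[0]-S[0],q[1]-S[1],q[2]]])[0]
def delta(x,y,z,yaw):  # station target (mm), station-relative jaw yaw -> tool shift m, turn units
    s=r.sense();R=Ro.from_euler("xyz",s["tcp_rot"]);d=R.inv().apply(st2w(x,y,z)-s["eef_pos"])/1000
    T=Ro.from_euler("xyz",[-np.pi/2,0,S[2]+yaw]);t=np.degrees((R.inv()*T).as_rotvec())/10
    print("now",w2st(s["eef_pos"]).round(1),"shift",d.round(4),"turn",t.round(3))
def st():
    s=r.sense();f=pose([0,0,-S[2]],[s["contact_force"]])[0]
    print(s["clock"],"st",w2st(s["eef_pos"]).round(1),"F",f.round(1),"op",round(s["opening"],2),"yaw",round(s["tcp_rot"][2]-S[2],4))
E
python3 -c "
from h import *
print(st2w(-92,-182,231));delta(-92,-182,231,0)"
```

```text
[ 536.9915651  -163.50956118  231.        ]
now [-499.8  524.8  230.7] shift [-5.930e-01  4.000e-04 -5.605e-01] turn [ 5.00e-03  7.66e+00 -6.00e-03]
```

Request:
servo_tool(motion=[[-0.2,-0.593,0,-0.56,0,7.66,0],[-0.2,-0.593,0,-0.56,0,7.66,0],[-0.2,-0.593,0,-0.56,0,7.66,0],[-0.2,-0.593,0,-0.56,0,7.66,0],[-0.2,-0.593,0,-0.56,0,7.66,0],[-0.2,-0.593,0,-0.56,0,7.66,0],[-0.2,-0.593,0,-0.56,0,7.66,0],[-0.2,-0.593,0,-0.56,0,7.66,0],[-0.2,-0.593,0,-0.56,0,7.66,0],[-0.2,-0.593,0,-0.56,0,7.66,0],[-0.2,-0.593,0,-0.56,0,7.66,0],[-0.2,-0.593,0,-0.56,0,7.66,0]])

```text
clock: 1.6
eef_pos: [511.2, -104.7, 231.2]
tcp_rot: [-1.571, 0.0, -0.118]
contact_force: [0.4, 0.9, 0.3]
opening: 0.401
```

```bash
python3 -c "
from h import *
st();delta(-92,-182,116,0)"
```

```text
1.6 st [-124.5 -126.7  231.2] F [0.3 1.  0.3] op 0.4 yaw -0.0003
now [-124.5 -126.7  231.2] shift [ 0.0325  0.1152 -0.0554] turn [-0.001 -0.002 -0.   ]
```

Request:
servo_tool(motion=[[-0.2,0.032,0,-0.056,0,0,0],[-0.2,0.032,0,-0.056,0,0,0],[-0.2,0.032,0.05,-0.056,0,0,0],[-0.2,0.032,0.09,-0.056,0,0,0],[-0.2,0.032,0.1,-0.056,0,0,0],[-0.2,0.032,0.1,-0.056,0,0,0]])

```text
clock: 2.35
eef_pos: [536.0, -161.5, 131.5]
tcp_rot: [-1.571, 0.001, -0.117]
contact_force: [0.8, 0.0, -0.0]
opening: 0.404
```

```bash
python3 -c "
from h import *
im=r.grab_frame('wrist')
import cv2;cv2.imwrite('pics/w1.png',im[:,:,::-1])
st();delta(-92,-182,117,0)"
```

```text
2.4 st [ -92.5 -180.4  132.4] F [1.3 0.2 0.1] op 0.4 yaw 0.0005
now [ -92.5 -180.4  132.4] shift [ 0.0005  0.0154 -0.0016] turn [0.001 0.003 0.006]
```

View pics/w1.png

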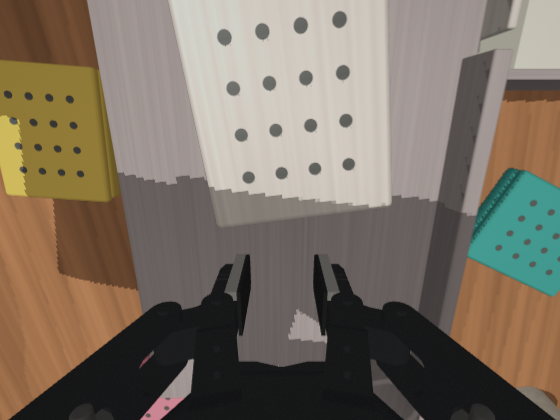

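The fingers stand beside the case's right face with clear ledge between them. The case's lower edge runs from about (218,225) to (388,205). I'll lower the tool and start sliding.

Request:
servo_tool(motion=[[-0.2,0,0.015,0,0,0,0],[-0.2,0,0.015,0,0,0,0],[-0.2,0,0.015,0.005,0,0,0],[-0.2,0,0.015,0.01,0,0,0],[-0.2,0,0.015,0.014,0,0,0],[-0.2,0,0.015,0.018,0,0,0],[-0.2,0,0.015,0.022,0,0,0],[-0.2,0,0.015,0.026,0,0,0],[-0.2,0,0.015,0.03,0,0,0],[-0.2,0,0.015,0.034,0,0,0]])

```text
clock: 3.65
eef_pos: [540.1, -128.0, 116.3]
tcp_rot: [-1.571, 0.0, -0.118]
contact_force: [-0.9, -1.4, 2.2]
opening: 0.4
```

```bash
python3 -c "
from h import *
st()"
```

```text
3.65 st [ -93.1 -146.4  116.3] F [-0.7 -1.5  2.2] op 0.4 yaw 0.0001
```

Request:
servo_tool(motion=[[-0.2,0,0,0.004,0,0,0],[-0.2,0,0,0.008,0,0,0],[-0.2,0,0,0.012,0,0,0],[-0.2,0,0,0.016,0,0,0],[-0.2,0,0,0.02,0,0,0],[-0.2,0,0,0.024,0,0,0],[-0.2,0,0,0.028,0,0,0],[-0.2,0,0,0.032,0,0,0],[-0.2,0,0,0.036,0,0,0],[-0.2,0,0,0.04,0,0,0],[-0.2,0,0,0.044,0,0,0],[-0.2,0,0,0.048,0,0,0]])

```text
clock: 5.15
eef_pos: [545.7, -80.3, 116.3]
tcp_rot: [-1.571, 0.0, -0.118]
contact_force: [-0.2, -1.6, -0.4]
opening: 0.395
```

```bash
python3 -c "
from h import *
st()
im=r.grab_frame('wrist')
import cv2;cv2.imwrite('pics/w2.png',im[:,:,::-1])"
```

```text
5.15 st [-93.1 -98.3 116.3] F [-0.1 -1.6 -0.4] op 0.4 yaw 0.0
```

View pics/w2.png

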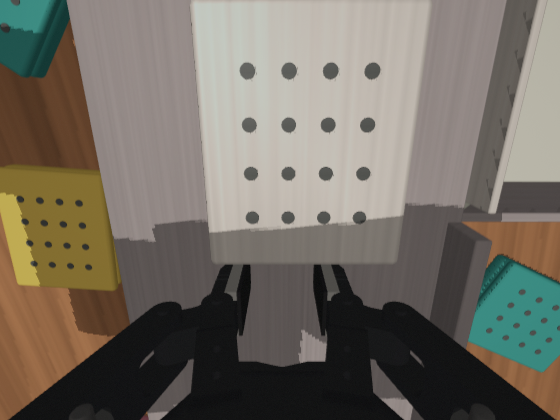

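The case is now square on both fingers: its lower edge is level at row 264, columns 212 to 397. About 25 mm remain to the strip.

Request:
servo_tool(motion=[[-0.2,0,0,0.003,0,0,0],[-0.2,0,0,0.006,0,0,0],[-0.2,0,0,0.009,0,0,0],[-0.2,0,0,0.012,0,0,0],[-0.2,0,0,0.015,0,0,0],[-0.2,0,0,0.017,0,0,0],[-0.2,0,0,0.018,0,0,0],[-0.2,0,0,0.019,0,0,0],[-0.2,0,0,0.02,0,0,0]])

```text
clock: 6.32
eef_pos: [548.0, -60.7, 116.3]
tcp_rot: [-1.571, 0.0, -0.118]
contact_force: [0.3, -1.2, -1.0]
opening: 0.401
```

Request:
servo_tool(motion=[[-0.2,0,0,0.001,0,0,0],[-0.2,0,0,0.002,0,0,0]])

```text
clock: 6.58
eef_pos: [548.3, -58.7, 116.3]
tcp_rot: [-1.571, -0.0, -0.118]
contact_force: [-0.2, -1.4, 0.5]
opening: 0.401
```

Request:
servo_tool(motion=[[-0.2,0,0,0.001,0,0,0],[-0.2,0,0,0.002,0,0,0]])

```text
clock: 6.82
eef_pos: [548.5, -56.6, 116.2]
tcp_rot: [-1.571, 0.0, -0.118]
contact_force: [0.5, -1.6, 0.3]
opening: 0.397
```

Request:
servo_tool(motion=[[-0.2,0,0,0.0005,0,0,0],[-0.2,0,0,0.001,0,0,0]])

```text
clock: 7.08
eef_pos: [548.6, -55.7, 116.3]
tcp_rot: [-1.571, 0.0, -0.118]
contact_force: [0.2, -1.0, -0.3]
opening: 0.4
```

Request:
servo_tool(motion=[[-0.2,0,0,0.0005,0,0,0],[-0.2,0,0,0.001,0,0,0]])

```text
clock: 7.32
eef_pos: [548.8, -54.7, 116.3]
tcp_rot: [-1.571, 0.0, -0.118]
contact_force: [-0.7, -1.4, -0.4]
opening: 0.401
```

Request:
servo_tool(motion=[[-0.2,0,0,0.0005,0,0,0],[-0.2,0,0,0.001,0,0,0]])

```text
clock: 7.58
eef_pos: [548.9, -53.7, 116.3]
tcp_rot: [-1.571, -0.0, -0.118]
contact_force: [-0.3, -0.7, -0.9]
opening: 0.399
```

Request:
servo_tool(motion=[[-0.2,0,0,0.0005,0,0,0],[-0.2,0,0,0.001,0,0,0]])

```text
clock: 7.82
eef_pos: [549.0, -52.7, 116.3]
tcp_rot: [-1.571, -0.0, -0.118]
contact_force: [0.1, -1.5, -0.3]
opening: 0.4
```

Request:
servo_tool(motion=[[-0.2,0,0,0.0005,0,0,0],[-0.2,0,0,0.001,0,0,0]])

```text
clock: 8.07
eef_pos: [549.0, -52.5, 116.3]
tcp_rot: [-1.572, 0.0, -0.118]
contact_force: [-1.4, -8.7, -0.6]
opening: 0.404
```

Request:
servo_tool(motion=[[-0.2,0,0,0.0005,0,0,0],[-0.2,0,0,0.001,0,0,0]])

```text
clock: 8.32
eef_pos: [549.0, -52.4, 116.3]
tcp_rot: [-1.573, 0.0, -0.117]
contact_force: [-2.3, -13.6, 0.1]
opening: 0.399
```

Request:
servo_tool(motion=[[-0.2,0,0,0.0005,0,0,0],[-0.2,0,0,0.001,0,0,0]])

```text
clock: 8.57
eef_pos: [548.9, -52.3, 116.3]
tcp_rot: [-1.575, 0.0, -0.117]
contact_force: [-3.3, -19.0, 0.7]
opening: 0.396
```

```bash
python3 -c "
from h import *
st()
im=r.grab_frame('wrist')
import cv2;cv2.imwrite('pics/w3.png',im[:,:,::-1])"
```

```text
8.575 st [-93.3 -70.2 116.3] F [ -1.1 -19.3   0.7] op 0.4 yaw 0.0012
```

View pics/w3.png

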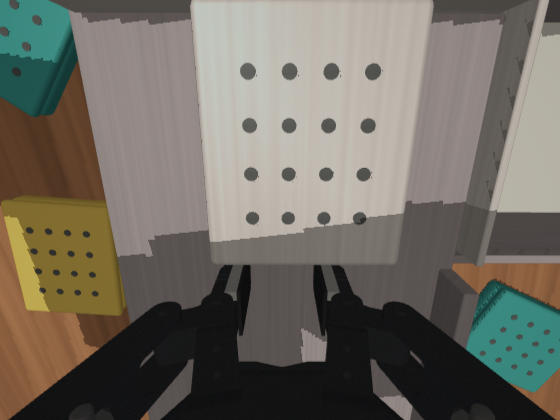

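The case is on the strip. The view is unchanged and square, with the lower edge level at row 264. The force is 19 N, so I'll ease to about 12 N and hold.

Request:
servo_tool(motion=[[-0.2,0,0,-0.0013,0,0,0],[-0.2,0,0,-0.0013,0,0,0],[-0.2,0,0,-0.0013,0,0,0]])

```text
clock: 9.0
eef_pos: [549.0, -52.4, 116.3]
tcp_rot: [-1.573, 0.0, -0.118]
contact_force: [-1.7, -10.3, -0.3]
opening: 0.401
```

Request:
servo_tool(motion=[[-0.2,0,0,0,0,0,0],[-0.2,0,0,0,0,0,0],[-0.2,0,0,0,0,0,0],[-0.2,0,0,0,0,0,0],[-0.2,0,0,0,0,0,0]])

```text
clock: 9.62
eef_pos: [548.9, -52.4, 116.3]
tcp_rot: [-1.573, 0.0, -0.117]
contact_force: [-1.4, -10.6, 1.1]
opening: 0.397
```

Request:
servo_tool(motion=[[-0.2,0,0,0.0004,0,0,0],[-0.2,0,0,0.0004,0,0,0],[-0.2,0,0,0.0004,0,0,0],[-0.2,0,0,0.0004,0,0,0],[-0.2,0,0,0.0004,0,0,0],[-0.2,0,0,0.0004,0,0,0]])

```text
clock: 10.38
eef_pos: [548.9, -52.4, 116.3]
tcp_rot: [-1.573, 0.0, -0.117]
contact_force: [-2.0, -12.1, 0.3]
opening: 0.402
```

Request:
servo_tool(motion=[[-0.2,0,0,-0.004,0,0,0],[-0.2,0,0,-0.02,0,0,0],[-0.2,0,-0.05,-0.03,0,0,0],[-0.2,0,-0.1,-0.03,0,0,0],[-0.2,0,-0.12,-0.03,0,0,0],[-0.2,-0.07,-0.12,0.066,0,-9,0],[-0.2,-0.07,-0.12,0.066,0,-9,0],[-0.2,-0.07,-0.12,0.066,0,-9,0],[-0.2,-0.07,-0.12,0.066,0,-9,0],[-0.2,-0.07,-0.12,0.066,0,-9,0],[-0.2,-0.07,-0.12,0.066,0,-9,0],[-0.2,-0.07,-0.12,0.066,0,-9,0]])

```text
clock: 11.88
eef_pos: [487.5, 22.7, 236.4]
tcp_rot: [-1.571, -0.0, 1.201]
contact_force: [-0.0, -0.6, 0.1]
opening: 0.403
```

Request:
servo_tool(motion=[[-0.2,0,0,0,0,0,0],[-0.2,0,0,0,0,0,0]])

```text
clock: 12.12
eef_pos: [487.5, 22.9, 236.3]
tcp_rot: [-1.571, -0.0, 1.19]
contact_force: [0.4, 0.4, 0.3]
opening: 0.396
```

```bash
python3 -c "
from h import *
st();delta(-161,-4,116,np.pi/2)
im=r.grab_frame('top')
import cv2;cv2.imwrite('pics/t2.png',cv2.resize(im[130:280,150:350,::-1],None,fx=4,fy=4,interpolation=cv2.INTER_CUBIC))"
```

```text
12.125 st [-163.1   -2.8  236.3] F [0.3 0.4 0.3] op 0.4 yaw 1.3082
now [-163.1   -2.8  236.3] shift [-0.0007  0.1203 -0.0023] turn [-0.000e+00 -1.505e+00  1.000e-03]
```

View pics/t2.png

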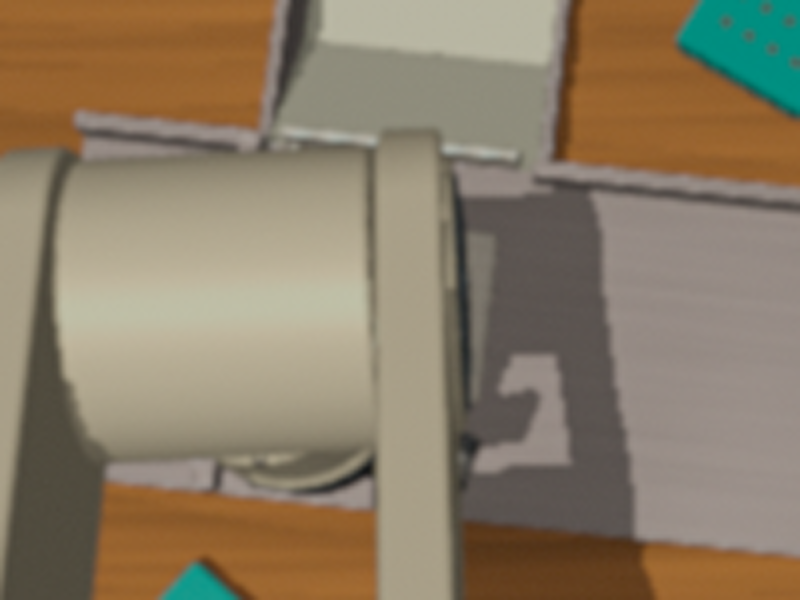

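Request:
servo_tool(motion=[[-0.2,0,0,0,0,-1.5,0],[-0.2,0,0,0,0,-1.5,0],[-0.2,0,0.06,0,0,-1.5,0],[-0.2,0,0.06,0,0,-1.5,0]])

```text
clock: 12.68
eef_pos: [484.5, 22.9, 173.4]
tcp_rot: [-1.563, 0.001, 1.454]
contact_force: [-0.9, -0.3, -0.5]
opening: 0.403
```

Run:
```python
from h import *
st();delta(-161,-4,116,np.pi/2)
im=r.grab_frame('wrist')
import cv2;cv2.imwrite('pics/w4.png',im[:,:,::-1])
def back(uv,z):
    return least_squares(lambda q:(proj("top",[[q[0],q[1],z]])-uv).ravel(),[400,0]).x
for uv in([495,233],[487,390]):print(w2st([*back(crop(uv,150,130,4),134),0]))
```

```text
12.675 st [-166.1   -3.   173.4] F [-0.8 -0.4 -0.5] op 0.4 yaw 1.5724
now [-166.1   -3.   173.4] shift [-0.0009  0.0574 -0.0055] turn [-0.043  0.009 -0.007]
[-39.74603218 -56.58641276   0.        ]
[-122.49342157  -61.58058659    0.        ]
```

View pics/w4.png

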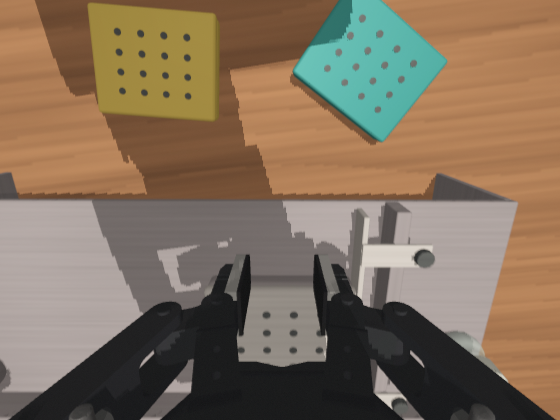

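Run:
```python
from h import *
s=r.sense();c=r.calibration("wrist");m=c["mount"];R=Ro.from_euler("xyz",s["tcp_rot"])
def back(u,v,z):
    d=R.apply(m[:3,:3]@[(u-c["cx"])/c["fx"],(v-c["cy"])/c["fy"],1]);o=R.apply(m[:3,3])+s["eef_pos"]
    return w2st(o+d*(z-o[2])/d[2]).round(1)
print("rear edge",back(283,276,134),back(283,288,134),back(283,364,134))
print("pads tip",back(283,200,110)) # ledge rear edge check -190
print("strip",back(357,250,120),back(366,230,135))
```

```text
rear edge [-133.6   -1.8  134. ] [-123.8   -1.8  134. ] [-54.   -1.5 134. ]
pads tip [-182.9   -1.9  110. ]
strip [-147.3   53.1  120. ] [-169.5   53.7  135. ]
```

Request:
servo_tool(motion=[[-0.2,0,0.03,0,0,0,0],[-0.2,0,0.057,0,0,0,0],[-0.2,0,0.057,0,0,0,0],[-0.2,0,0.057,-0.003,0,0,0],[-0.2,0,0.057,-0.006,0,0,0],[-0.2,0,0.057,-0.009,0,0,0],[-0.2,0,0.057,-0.012,0,0,0],[-0.2,0,0.057,-0.015,0,0,0],[-0.2,0,0.057,-0.018,0,0,0],[-0.2,0,0.057,-0.021,0,0,0],[-0.2,0,0.057,-0.024,0,0,0]])

```text
clock: 14.1
eef_pos: [511.5, 20.4, 119.2]
tcp_rot: [-1.571, 0.0, 1.456]
contact_force: [0.6, 0.1, 0.2]
opening: 0.401
```

```bash
python3 -c "
from h import *
st();delta(-120,-4,116,np.pi/2)"
```

```text
14.1 st [-138.9   -2.4  119.2] F [0.6 0.1 0.2] op 0.4 yaw 1.5744
now [-138.9   -2.4  119.2] shift [-0.0017  0.0032 -0.0189] turn [-0.001  0.021 -0.   ]
```

Request:
servo_tool(motion=[[-0.2,0,0.002,-0.003,0,0.02,0],[-0.2,0,0.002,-0.006,0,0.02,0],[-0.2,0,0.002,-0.009,0,0.02,0],[-0.2,0,0.002,-0.012,0,0.02,0]])

```text
clock: 14.6
eef_pos: [523.4, 19.0, 117.2]
tcp_rot: [-1.571, 0.0, 1.453]
contact_force: [-0.7, -0.2, -1.2]
opening: 0.4
```

Run:
```python
from h import *
st()
im=r.grab_frame('wrist')
im2=r.grab_frame('scene')
import cv2;a=im[200:420,130:430,::-1];b=im2[120:320,180:400,::-1]
a=cv2.resize(a,(600,440));b=cv2.resize(b,(484,440));cv2.imwrite('pics/w5.png',cv2.resize(np.hstack([a,b]),(800,325),interpolation=cv2.INTER_AREA))
```

```text
14.6 st [-126.9   -2.4  117.2] F [-0.6 -0.2 -1.2] op 0.4 yaw 1.5709
```

View pics/w5.png

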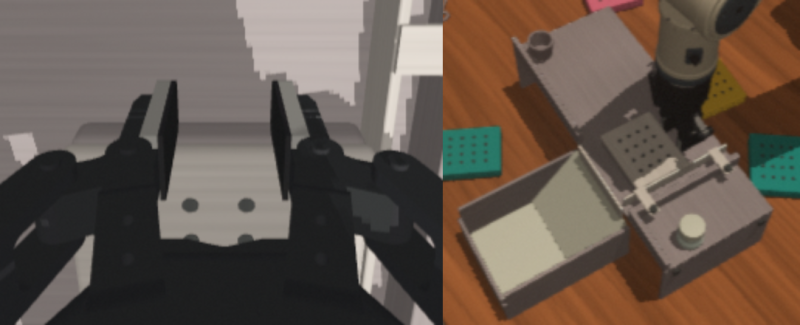

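Run:
```python
from h import *
s=r.sense();c=r.calibration("wrist");m=c["mount"];R=Ro.from_euler("xyz",s["tcp_rot"])
def back(u,v,z):
    d=R.apply(m[:3,:3]@[(u-c["cx"])/c["fx"],(v-c["cy"])/c["fy"],1]);o=R.apply(m[:3,3])+s["eef_pos"]
    return w2st(o+d*(z-o[2])/d[2]).round(1)
for v in(282,294):
  for z in(110,134):print("rear",v,z,back(290,v,z))
print("corners",back(130+80/.738/2,288,134),back(130+360/.738/2,288,134))
print("bottom corners",back(130+80/.738/2,282,110),back(130+365/.738/2,282,110))
```

```text
rear 282 110 [-112.2    2.5  110. ]
rear 282 134 [-127.4    1.7  134. ]
rear 294 110 [-104.     2.6  110. ]
rear 294 134 [-120.6    1.8  134. ]
corners [-124.   -50.6  134. ] [-124.    43.3  134. ]
bottom corners [-112.2  -59.3  110. ] [-112.2   53.5  110. ]
```

The pads stand against the rear face: bottom corners at about y -59 and +53, and the strip at about +52, so the case is square and seated. Pushing forward now.

Request:
servo_tool(motion=[[-0.2,0,0,-0.003,0,0,0],[-0.2,0,0,-0.006,0,0,0],[-0.2,0,0,-0.009,0,0,0],[-0.2,0,0,-0.012,0,0,0],[-0.2,0,0,-0.015,0,0,0],[-0.2,0,0,-0.018,0,0,0]])

```text
clock: 15.45
eef_pos: [541.3, 16.9, 117.3]
tcp_rot: [-1.571, 0.0, 1.453]
contact_force: [-1.8, 0.3, 1.6]
opening: 0.395
```

Request:
servo_tool(motion=[[-0.2,0,0,-0.003,0,0,0],[-0.2,0,0,-0.006,0,0,0],[-0.2,0,0,-0.009,0,0,0]])

```text
clock: 15.82
eef_pos: [550.3, 15.8, 117.3]
tcp_rot: [-1.571, 0.0, 1.453]
contact_force: [-2.4, 0.1, 1.9]
opening: 0.395
```

Request:
servo_tool(motion=[[-0.2,0,0,-0.003,0,0,0],[-0.2,0,0,-0.006,0,0,0],[-0.2,0,0,-0.009,0,0,0]])

```text
clock: 16.2
eef_pos: [558.8, 14.8, 117.2]
tcp_rot: [-1.57, 0.0, 1.453]
contact_force: [-5.7, 0.5, 4.1]
opening: 0.399
```

Run:
```python
from h import *
st()
import cv2
cv2.imwrite('pics/s6.png',cv2.resize(r.grab_frame('scene')[120:320,180:400,::-1],None,fx=3,fy=3,interpolation=cv2.INTER_CUBIC))
```

```text
16.2 st [-91.4  -2.4 117.2] F [-5.7 -0.2  4.1] op 0.4 yaw 1.5709
```

View pics/s6.png

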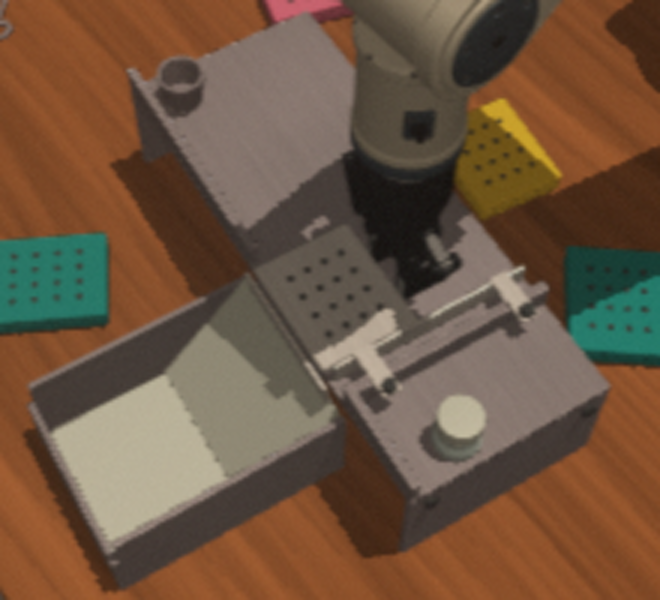

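The case is square on the strip with its front edge at the lip and gate, from about (250,268) to (325,385) in the crop. The force is 5.7 N. I'll keep going.

Request:
servo_tool(motion=[[-0.2,0,0,-0.003,0,0,0],[-0.2,0,0,-0.006,0,0,0],[-0.2,0,0,-0.009,0,0,0]])

```text
clock: 16.62
eef_pos: [568.0, 13.7, 117.1]
tcp_rot: [-1.57, 0.0, 1.453]
contact_force: [-3.1, 0.5, 1.3]
opening: 0.396
```

Request:
servo_tool(motion=[[-0.2,0,0,-0.003,0,0,0],[-0.2,0,0,-0.006,0,0,0],[-0.2,0,0,-0.009,0,0,0],[-0.2,0,0,-0.012,0,0,0]])

```text
clock: 17.12
eef_pos: [580.2, 12.3, 117.2]
tcp_rot: [-1.571, 0.0, 1.453]
contact_force: [-2.0, 0.0, -0.4]
opening: 0.397
```

Request:
servo_tool(motion=[[-0.2,0,0,-0.003,0,0,0],[-0.2,0,0,-0.006,0,0,0],[-0.2,0,0,-0.009,0,0,0],[-0.2,0,0,-0.012,0,0,0]])

```text
clock: 17.62
eef_pos: [592.2, 10.9, 117.3]
tcp_rot: [-1.571, -0.0, 1.453]
contact_force: [-1.1, 0.5, -1.0]
opening: 0.399
```

Request:
servo_tool(motion=[[-0.2,0,0,-0.003,0,0,0],[-0.2,0,0,-0.006,0,0,0],[-0.2,0,0,-0.009,0,0,0],[-0.2,0,0,-0.012,0,0,0]])

```text
clock: 18.12
eef_pos: [603.9, 9.5, 117.3]
tcp_rot: [-1.571, -0.0, 1.453]
contact_force: [-1.4, 0.0, 0.8]
opening: 0.401
```

Request:
servo_tool(motion=[[-0.2,0,0,-0.003,0,0,0],[-0.2,0,0,-0.006,0,0,0],[-0.2,0,0,-0.009,0,0,0],[-0.2,0,0,-0.012,0,0,0]])

```text
clock: 18.62
eef_pos: [615.8, 8.0, 117.4]
tcp_rot: [-1.571, 0.0, 1.453]
contact_force: [-2.8, 0.8, 1.8]
opening: 0.398
```

Run:
```python
from h import *
st()
import cv2
cv2.imwrite('pics/s7.png',cv2.resize(r.grab_frame('scene')[120:320,180:400,::-1],None,fx=3,fy=3,interpolation=cv2.INTER_CUBIC))
```

```text
18.625 st [-33.9  -2.4 117.4] F [-2.8  0.4  1.8] op 0.4 yaw 1.5709
```

View pics/s7.png

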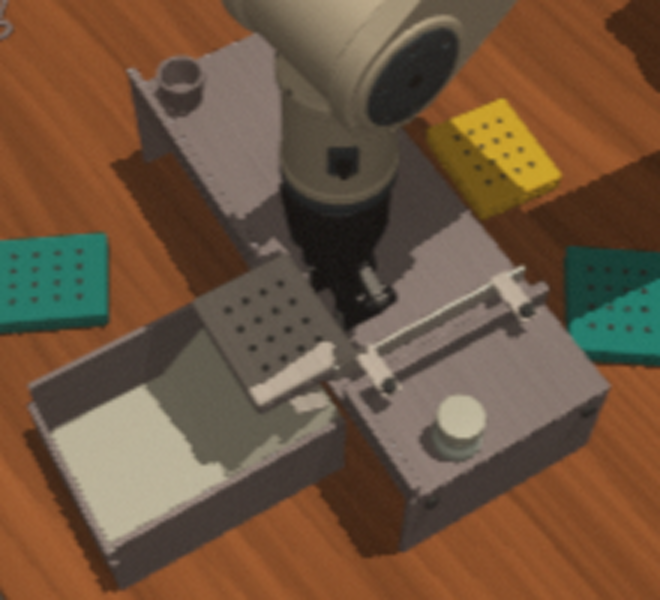

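The case is mostly over the lip and still level, held up by the folded gate. Fingers are behind it, inside the mouth. I'll continue in short pushes.

Request:
servo_tool(motion=[[-0.2,0,0,-0.003,0,0,0],[-0.2,0,0,-0.006,0,0,0],[-0.2,0,0,-0.006,0,0,0]])

```text
clock: 19.05
eef_pos: [622.0, 7.3, 117.3]
tcp_rot: [-1.571, -0.0, 1.453]
contact_force: [0.3, 0.3, 0.8]
opening: 0.395
```

Request:
servo_tool(motion=[[-0.2,0,0,-0.003,0,0,0],[-0.2,0,0,-0.006,0,0,0],[-0.2,0,0,-0.006,0,0,0]])

```text
clock: 19.42
eef_pos: [627.8, 6.6, 117.3]
tcp_rot: [-1.571, -0.0, 1.453]
contact_force: [0.1, 0.2, 0.6]
opening: 0.402
```

Run:
```python
from h import *
st()
import cv2
a=cv2.imread('pics/s7.png');
b=cv2.resize(r.grab_frame('scene')[120:320,180:400,::-1],None,fx=3,fy=3,interpolation=cv2.INTER_CUBIC);cv2.imwrite('pics/s8.png',b)
for y,x in((320,260),(355,300),(480,110)):print(a[y-8:y+8,x-8:x+8].mean((0,1)),b[y-8:y+8,x-8:x+8].mean((0,1)))
```

```text
19.425 st [-21.8  -2.3 117.3] F [0.1 0.2 0.6] op 0.4 yaw 1.5709
[70.8046875 80.1484375 88.2578125] [77.0859375  90.5234375  95.30078125]
[ 93.97265625 105.73828125 115.921875  ] [67.       76.390625 82.90625 ]
[153.62109375 177.87109375 185.9609375 ] [151.07421875 169.2734375  184.61328125]
```

Contact is lost, so the case has probably gone. I'll retract up and back, then look.

Request:
servo_tool(motion=[[-0.2,0,0,0.02,0,0,0],[-0.2,0,-0.05,0.04,0,0,0],[-0.2,0,-0.1,0.06,0,0,0],[-0.2,0,-0.13,0.12,0,0,0],[-0.2,0,-0.15,0.17,0,0,0],[-0.2,0,-0.15,0.17,0,0,0],[-0.2,0,-0.15,0.17,0,0,0],[-0.2,0,-0.15,0.17,0,0,0],[-0.2,0,-0.15,0.17,0,0,0]])

```text
clock: 20.6
eef_pos: [459.2, 26.6, 266.5]
tcp_rot: [-1.569, 0.0, 1.453]
contact_force: [0.1, -0.5, -0.1]
opening: 0.4
```

Run:
```python
from h import *
st()
import cv2
a=cv2.resize(r.grab_frame('scene')[110:320,180:400,::-1],(400,382),interpolation=cv2.INTER_CUBIC)
b=cv2.resize(r.grab_frame('top')[70:280,150:400,::-1],(455,382),interpolation=cv2.INTER_CUBIC)
cv2.imwrite('pics/end.png',np.hstack([a,b[:,:400]]))
```

```text
20.6 st [-191.7   -2.4  266.5] F [ 0.2 -0.5 -0.1] op 0.4 yaw 1.5707
```

View pics/end.png

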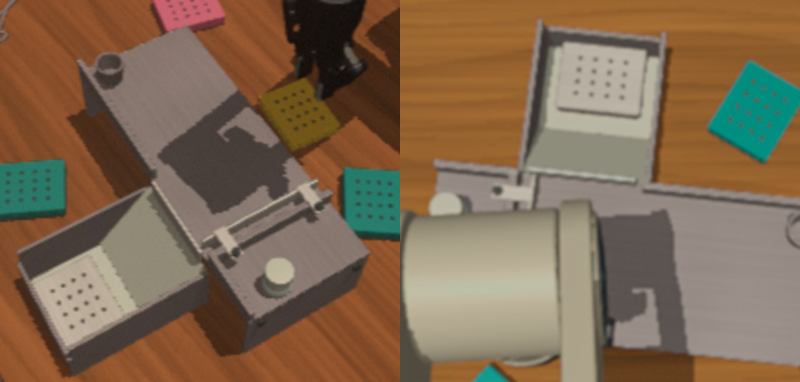

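The case lies at the chute foot, lid up (top view, right panel: about (565,42) to (642,116)). The gate is upright, and the pot and jar are in place. I'll do a quick flatness check by fitting the lid corners at floor height, then hand in.

Run:
```python
from h import *
Mc=np.array([[45,55,30],[45,-55,30],[-45,-55,30],[-45,55,30]],float)
px=(np.array([[165,41],[245,46],[242,116],[157,109]])+.5)/[1.82,382/210]-.5+[150,70]
c,f=fit(Mc,px,[790,0,0]);print(w2st([*c[:2],0]).round(1),c[2]-S[2],f.round(1).tolist())
r.sign_off()
```

```text
[161.2  -3.1   0. ] 0.03517100966159088 [[-1.0, 0.7], [1.0, 1.2], [-0.1, -1.2], [0.1, -0.7]]
the job is handed in; nothing more can be done
```

I slid the case sideways onto the fence strip, pushed it past the spring gate, and it dropped to the chute floor, where it lies flat with the lid up. The job is handed in at about 21 s of the 72 s allowed.

- **Seating on the strip:** the case met the strip square on both fingers. While finding it by feel the force went to 19 N, above the 10–14 N seating range but under the 25 N limit. I eased it and held 10–12 N for over a second.
- **Forward push:** the highest force I read was about 6 N, at the gate. Forces were read only at the end of each move, so brief peaks in between would not show.
- **Case at rest:** the lid-corner fit puts it at about station (161, -3) mm, near square. The corners fit a flat lid at floor height to about 1 pixel. That is 16 mm beyond the chute floor's centre, about where it would touch the end plate.
- **Everything else:** the gate is upright again, the pot and jar stand where they were, and the arm is clear. That is from the last picture, except that the arm partly hid the jar and cut off the pot in the top view, so those two rest on the scene view.
- **Check that disagreed:** during the forward approach, my wrist-camera estimates of the case's rear edge scattered by about 8 mm. I relied on the touch instead.
- **Pictures:** I viewed 12, two over the budget of 10.

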